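# Hold a tray divider against its bracket for fastening

### The job

The wide empty bay of the galvanised shelf tray still needs its divider: take the loose one leaning in the cut-open carton, stand it upright on its long edge on the tray floor, in the wide bay and centred between back wall and label lip, and ease it flat against both upright ears of the blue bracket there. Keep pressing with a steady sideways push of about 10 N so that a colleague can screw it on: the program finishes while still holding and pressing, nothing is let go. Do not ram the ears, and leave the elbow, valve, cordless screwdriver and screw bin where they are.

Things in the scene. Friction and masses are not known exactly. Their poses are not given: they have to be found in the camera images.
- divider_center (a point): Centre of the loose divider, a rigid flat galvanised panel 180 x 10 x 140 mm, about 0.4 kg, faces and long edges alike. Axes: x along the 180 mm, y across the 10 mm, z up the 140 mm. At first it stands on a long edge in the carton, leaning 0.52 rad from upright on the back wall; top edge about 130 mm over the bench, upper 55 mm clear of the carton on both faces, to pinch there.
- carton: Cut-open cardboard carton, fixed, 55 x 216 mm outside. Origin on the bench; x towards its low front (32 mm high, inner face x = +30 mm), y along its length. Its back wall (70 mm high, 4 mm thick, inner face x = -17 mm) carries the leaning divider, whose top leans to -x; sides 45 mm high; floor 4 mm thick.
- tray: Galvanised shelf tray, fixed, 204 mm deep, floor 4 mm. Origin on the bench below the middle of the ears' line. +x from back wall (120 mm high, inner face x = -98 mm, robot's side) to label lip (60 mm high, inner face x = +98). Along y: end wall 60 mm high at -135, empty wide bay from -133 to 0, ears at 0, fixed divider at +110 to +120 (top z = 144), end wall 120 mm high at +225.
- seat (a point): Point on the tray floor midway between back wall and lip, in the plane of the ears' flat faces; axes as the tray's. The loose divider, once home, has its length along x, one face at y = 0, so its centre at x = 0, y = -5, z = +70 mm from here.
- bracket: Rigid blue-painted steel bracket riveted to the tray floor, with two upright ears; origin and axes as the tray. Its foot strip (4 mm thick) lies on the floor behind the ears, y = +4 to +24 mm. The ears' flat faces, which the divider is pressed against, look to -y into the wide bay, so the push is towards +y.
- ear_back: Bracket ear at the back wall: upright blue tab 24 wide (x = -97 to -73 mm) x 4 thick (y = 0 to +4 mm) x 120 mm high on the tray floor. Same origin and axes as the tray.
- ear_front: Bracket ear at the label lip: the same tab at x = +73 to +97 mm. Same origin and axes as the tray. Between the ears are 146 mm of free space for a gripper finger.
- elbow: Bystander: loose brass pipe elbow about 45 x 45 x 29 mm lying in the tray between the ears and the fixed divider. Origin at its underside.
- valve: Bystander: brass ball valve with a red lever, about 110 x 30 x 53 mm, on the bench. Origin at its underside.
- driver: Bystander: slim blue cordless screwdriver lying on the bench beyond the work, about 215 x 40 x 40 mm. Origin at its underside.
- screw_bin: Bystander: yellow open bin of screws 100 x 70 x 50 mm on the bench, between carton and tray. Origin at the centre of its underside.
Mind the look-alikes: they are no part of the job. Of the things that look like the part that bears divider_center, the largest one is meant.

How it is judged:
By the outcome, as a careful person would: the job done as asked, in the order asked, and still so for the second after the job is handed in, while the arm keeps its last pose, push and grip.
It also fails if it takes over 50 s, if anything falls off the work surface, if the arm or the gripper's body presses on something with over 40 N, if the wrist force passes 120 N, or if a joint passes its speed limit or range.

### The arm

A 7-joint arm with a two-finger parallel gripper is mounted at the origin on the work surface. World frame = base frame: x ahead of the robot, y to its left, z up, the work surface at z = 0. Lengths are in m, angles in rad, forces in N, time in s.
With the tool pointing down it reaches from about 0.4 to 0.925 m from the base axis. Payload 4.1 kg.
Tool frame: the origin (TCP) lies at the very end of the fingers, on their centre line; the grasp point (between the pads) lies 19 mm behind it (ctrl.grip_point_offset is the z of the grasp point in the tool frame, in m); z points along the fingers, y is the line along which they close (so a half turn about z gives the same grasp; the last joint's range is limited). The gripper opens to 85 mm and grips with 20 to 120 N. Pads are 22 mm wide; open, the fingers measure 114 mm over their backs; the gripper's body (76 mm by 85 mm) begins 54 mm behind the grasp point. The pads swing forward as they close: fully open they stand 13 mm farther back than shut.
Start: joints at [1.023, 0.398, 0.045, 1.537, -0.019, 1.207, -0.051], TCP at [0.282, -0.586, 0.231] pointing down, gripper open.
Joint ranges: [-2.82, 2.82], [-0.49, 2.23], [-1.37, 1.46], [0, 2.46], [-1.36, 4.5], [0.23, 2], [-2.94, 2.94]. Speed limits (rad/s): [2.57, 2.57, 3.14, 3.14, 3.14, 3.14, 3.14].

### API

Orientations are given as a rotation vector (axis times angle).
In Python, from rig import ctrl gives the robot as it stands.
- The arm moves only by the tool servo_tool, never from a script. Its argument "targets" is a list of rows, each a list of 7 numbers: the closure, from 0 (fully open) to 1 (shut), then the shift along the tool's x, y, z in units of 60 mm (1.0 is 60 mm), then the turn, a rotation vector about the tool's x, y, z in units of 8 degrees (1.0 is 8 degrees). In form: [[hand, x, y, z, rx, ry, rz], ...]. A call has 1 to 8 rows; each row is the pose to reach, as a shift and turn from the pose commanded when the call began, along the tool's axes at that moment; what a row does not reach only later rows make up. A row lasts 1/8 s, in which the tool goes at most 62.5 mm and 10.7 degrees, less where a joint would pass 70% of its speed; a pose out of reach is approached as far as the arm can. A call with a gripper value outside its range is refused whole. The fingers move at their own pace and stop on an object; "grip_force" is the grip in N (left out, the last holds). Time passes only in rows, so rows that repeat a pose let the fingers close. It gives the time, the measured TCP pose, the force, the opening and the grip force at its end, in the units of the state.
- ctrl.observe(): the state, without advancing time (a new reading comes with each control period).
- ctrl.get_image(name): name is "scene" or "top" or "wrist"; returns a dict with "frame" (480x640x3 uint8, red, green, blue), "intrinsics" (3x3 intrinsics, pixels), "rvec" (rotation vector, rad) and "tvec" (3), from world to camera coordinates, as OpenCV has them. Camera axes: x right, y down, z forward; pixel columns grow to the right and rows downward; lengths in m; the calibration is good to about 2 mm. A picture is of the moment at which its call begins. There is no depth.
- ctrl.hand_in(): hands the job in; it is judged then, once.
Trained networks look in a picture, given as the dict that the camera call returned (one of the last four; its "shot" number tells which), for a name from the list of things; names that differ only in an ending like _2 or _b are one class to them, and where a whole thing is asked for, a point or a joint stands for the part that bears it (a point fixed in the world has none). Each returns a list of dicts, best first, with "confidence" (0 to 1); they miss things now and then, are a little off and sometimes report something else, mostly with a low value. They report only what shows in the picture. A call takes as long as a camera call. They do not tell look-alikes from the thing itself.
- ctrl.cut_out(picture, label): "mask" (480x640 bool, what is visible of it) and "box" ([left, top, right, bottom] in pixels, round what is visible of it).
The state is a dict: "t": time; "qpos": joint angles; "qd": joint speeds; "effort": joint torques, N m; "position": TCP position; "ee_rot": TCP orientation; "wrist_force": force on the tool from outside, world axes, zero at the start; "torque": the same for the moment, N m; "gripper_width": finger opening in m; "grip_force": force on a finger pad.
Only numpy, scipy, OpenCV 4.12 (cv2) and the standard library are available. Lean on these libraries where they do the work, as an engineer would, in place of code of your own. Each camera call takes 0.05 s, during which the arm holds its last target. There are 200 camera calls.

## Working session

There is one attempt and no reset: what is moved stays moved. The work goes in short steps, Python scripts to look and compute and a tool call to move; the robot and the scene stay as the last step left them, time stands still between calls to the robot, and variables do not carry over. Pictures are saved under pics/ and viewed, at most 10 in all, crops included, and the job is handed in when it is done.

Besides the shell and the picture viewer there is one more tool, called after ">>>" in YAML: its name, and indented under it one key for each argument. servo_tool: Moves the arm, as the interface text tells. Its arguments: {"type":"object","properties":{"targets":{"type":"array","items":{"type":"array","items":{"type":"number"}}},"grip_force":{"type":"number"}},"required":["targets"]}

```bash
mkdir -p pics; ls; cat > h.py <<'E'
import numpy as np, cv2, json
from scipy.spatial.transform import Rotation as R
from rig import ctrl
def save(p,name): cv2.imwrite('pics/'+name,p['frame'][:,:,::-1])
E
python3 - <<'E'
from h import *
for n in ("scene","top"):
    p=ctrl.get_image(n); save(p,n+'.png')
    print(n,p['intrinsics'].tolist(),p['rvec'],p['tvec'])
    np.savez('/tmp/'+n+'.npz',**{k:p[k] for k in('frame','intrinsics','rvec','tvec')})
    for l in('divider_center','carton','tray','bracket','ear_back','ear_front','screw_bin'):
        print(l,[(round(d['confidence'],2),d['box']) for d in ctrl.cut_out(p,l)][:4])
print(ctrl.observe())
E
```

```text
pics
scene [[480.733432847603, 0.0, 314.9998985396847], [0.0, 480.733432847603, 249.40183940123714], [0.0, 0.0, 1.0]] [ 2.41872132  1.02831358 -0.28104336] [-0.2838133  -0.3641171   1.32748722]
divider_center [(0.91, [160.0, 242.0, 203.3, 296.3]), (0.89, [208.3, 278.3, 300.4, 357.3]), (0.66, [136.0, 371.3, 210.0, 443.3])]
carton [(0.92, [188.5, 299.3, 314.8, 364.5])]
tray [(0.74, [353.2, 95.1, 530.0, 251.8])]
bracket [(0.57, [395.3, 136.1, 462.7, 214.3])]
ear_back [(0.57, [392.5, 138.5, 409.6, 172.3])]
ear_front [(0.55, [442.5, 181.9, 467.6, 210.0]), (0.41, [392.7, 135.9, 409.1, 172.6])]
screw_bin [(0.69, [303.6, 227.6, 359.5, 285.5])]
top [[487.31529829475295, 0.0, 324.97268430628054], [0.0, 487.31529829475295, 240.00920376745034], [0.0, 0.0, 1.0]] [ 2.18192971 -2.15886266  0.06744075] [-0.10866207  0.57890943  1.13153304]
divider_center [(0.97, [390.2, 210.7, 448.0, 290.5]), (0.74, [470.2, 224.5, 532.6, 276.5]), (0.58, [391.4, 317.2, 456.3, 383.4])]
carton [(0.79, [389.4, 197.6, 457.1, 303.1])]
tray [(0.89, [70.4, 188.2, 255.9, 294.7])]
bracket [(0.74, [169.5, 196.8, 200.0, 289.0])
[... 238 characters left out ...]
s': array([ 1.02298743,  0.39836214,  0.04509814,  1.53658557, -0.0186949 ,
        1.20687916, -0.05068612]), 'qd': array([ 9.44242127e-04, -6.79746792e-05, -4.16486418e-04, -9.24108268e-04,
       -3.73702139e-04, -1.64271460e-04, -2.26856073e-04]), 'effort': array([ 1.55051282e-03, -4.74953735e+01,  1.36281442e+00, -2.54503477e+01,
        1.13601968e-02,  7.67966994e-04,  4.21272574e-06]), 'position': array([ 0.28207942, -0.58565749,  0.23137759]), 'ee_rot': array([3.06261044e+00, 6.99183768e-01, 5.39436708e-05]), 'wrist_force': array([-0.14389797, -0.7819497 , -0.17978265]), 'torque': array([-0.01975732,  0.05299782, -0.01338092]), 'grip_force': 0.0, 'gripper_width': 0.0852304278234011}
```

View pics/scene.png

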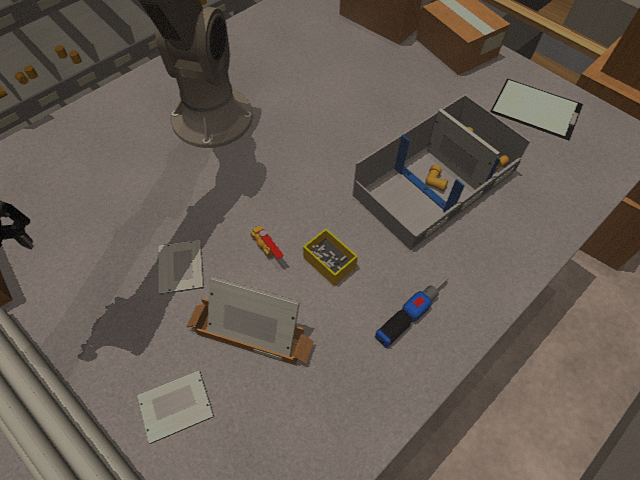

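View pics/top.png

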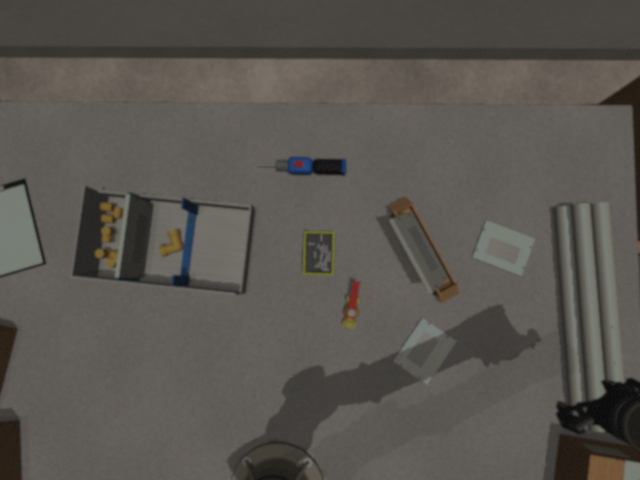

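```bash
python3 - <<'E'
from h import *
a={n:np.load('/tmp/%s.npz'%n) for n in('scene','top')}
def crop(n,x,y,w,h):
    return cv2.resize(np.ascontiguousarray(a[n]['frame'][y:y+h,x:x+w,::-1]),(400,300),interpolation=cv2.INTER_CUBIC)
m=np.vstack([np.hstack([crop('scene',180,270,140,105),crop('scene',345,90,200,150+15-15)]),
 np.hstack([crop('top',360,190,160,120),crop('top',65,170,200,150)])])
m=np.clip(m.astype(float)*1.4,0,255).astype(np.uint8)
cv2.imwrite('pics/m1.png',m)
for n in a:
    Rm=cv2.Rodrigues(a[n]['rvec'])[0]; print(n,'campos',-Rm.T@a[n]['tvec'])
E
```

```text
scene campos [ 0.91153851 -0.48959915  0.9511802 ]
top campos [ 0.4861423  -0.12541362  1.17270954]
```

View pics/m1.png

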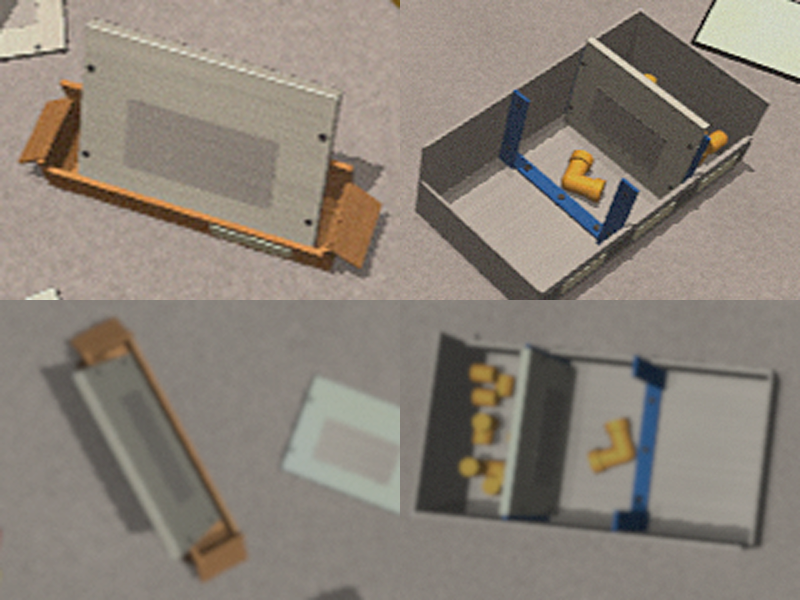

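```bash
cat > fit.py <<'E'
from h import *
from scipy.optimize import least_squares
a={n:np.load('/tmp/%s.npz'%n) for n in('scene','top')}
def proj(n,P): return cv2.projectPoints(np.asarray(P,float).reshape(-1,3),a[n]['rvec'],a[n]['tvec'],a[n]['intrinsics'],None)[0][:,0]
def place(v,P):
    c,s=np.cos(v[2]),np.sin(v[2]); P=np.asarray(P,float)
    return np.c_[v[0]+c*P[:,0]-s*P[:,1], v[1]+s*P[:,0]+c*P[:,1], P[:,2]+(v[3] if len(v)>3 else 0)]
def fit(v0,obs):
    f=lambda v: np.concatenate([(proj(n,place(v,P))-np.array(p)).ravel() for n,P,p in obs])
    r=least_squares(f,v0,loss='soft_l1'); return r.x,r.fun
S=lambda p,o,s:(np.array(p)/s+o).tolist()
E
cat > f1.py <<'E'
from fit import *
sc=lambda *p:[S(q,(180,270),400/140) for q in p]
tp=lambda *p:[S(q,(360,190),2.5) for q in p]
s2=lambda *p:[S(q,(345,90),2) for q in p]; t2=lambda *p:[S(q,(65,170),2) for q in p]
D=np.array([[-40.2,-90,130.5],[-40.2,90,130.5],[-48.9,-90,125.5],[-48.9,90,125.5]])/1000
od=[('scene',D[[0,1,2,3]],sc((85,38),(333,100),(92,22),(341,94))),] 
# scene left end / right end assigned both ways
T=np.array([[-100,-135,120],[-100,225,120],[100,225,120],[-100,-135,60],[100,-135,60],[100,225,60],[-90,110,144],[90,110,144]])/1000
ot=[('scene',T,s2((22,150),(240,12),(368,102),(22,182),(148,292),(352,140),(190,40),(306,128))),
    ('top',T[[4,6,7]],t2((375,72),(108,215),(128,48)))]
r=[]
for v0 in ([.5,.15,0.],[.5,.15,0.,0.]):
    v,e=fit(v0,ot); print('tray',v.round(4),e.round(1))
tv=fit([.5,.15,0.],ot)[0]
odt=[('top',D[[3,2]],tp((75,75),(172,262)))] 
for yaw in (-1.2,2.,-2.0):
  for dz in (0,1):
    for flip in (0,1):
      sp=D[[1,0,3,2]] if flip else D
      tpn=D[[3,2]] if not flip else D[[2,3]]
      v,e=fit([.45,-.35,yaw]+[0.]*dz,[('scene',sp,od[0][2]),('top',tpn,odt[0][2]),('top',tpn[::-1],odt[0][2])][:2])
      print('div',yaw,flip,v.round(4),abs(e).mean().round(2),e.round(1))
np.save('/tmp/tray.npy',tv)
E
python3 f1.py
```

```text
tray [ 0.5696  0.212  -0.0849] [ 1.8 -1.3  0.1 -1.5  0.7 -0.5 -0.2 -0.4 -2.8 -0.  -0.8 -2.1 -1.6 -0.2
 -0.3  0.3 -1.6 -1.5  1.  -1.5  1.9 -1.5]
tray [ 0.5682  0.2168 -0.0842 -0.0065] [ 2.6 -0.8  0.1 -0.6  0.2  0.1  0.6 -0.  -2.4 -0.1 -1.1 -1.7 -1.4  0.6
 -0.5  0.8 -3.2 -0.6  0.1 -0.8  0.9 -0.3]
div -1.2 0 [ 0.5632 -0.3305 -1.0788] 1.21 [-0.7 -4.5  1.2  0.2 -0.8 -1.5  0.  -0.6  0.2 -1.4  1.4 -1.9]
div -1.2 1 [ 0.5163 -0.2474 -4.2123] 2.83 [  1.5 -11.    3.   -7.3  -2.3  -0.3  -1.1  -0.    1.3  -1.1   3.1  -1.8]
div -1.2 0 [ 0.5607 -0.3294 -1.0728 -0.0107] 0.74 [-0.3 -2.9  0.9  1.1 -0.5  0.1 -0.4  0.2 -1.   0.6  0.2 -0.8]
div -1.2 1 [ 0.5142 -0.2456  2.0538 -0.0175] 2.29 [ 3.2 -8.7  2.6 -4.1 -0.7  1.8 -1.6  3.1  0.3  0.8  0.2 -0.4]
div 2.0 0 [ 0.5632 -0.3305  5.2044] 1.21 [-0.7 -4.5  1.2  0.2 -0.8 -1.5  0.  -0.6  0.2 -1.4  1.4 -1.9]
div 2.0 1 [ 0.5163 -0.2474  2.0709] 2.83 [  1.5 -11.    3.   -7.3  -2.3  -0.3  -1.1  -0.    1.3  -1.1   3.1  -1.8]
div 2.0 0 [ 0.5607 -0.3294  5.2104 -0.0107] 0.74 [-0.3 -2.9  0.9  1.1 -0.5  0.1 -0.4  0.2 -1.   0.6  0.2 -0.8]
div 2.0 1 [ 0.5142 -0.2456  2.0538 -0.0175] 2.29 [ 3.2 -8.7  2.6 -4.1 -0.7  1.8 -1.6  3.1  0.3  0.8  0.2 -0.4]
div -2.0 0 [ 0.5632 -0.3305 -1.0788] 1.21 [-0.7 -4.5  1.2  0.2 -0.8 -1.5  0.  -0.6  0.2 -1.4  1.4 -1.9]
div -2.0 1 [ 0.5163 -0.2474 -4.2123] 2.83 [  1.5 -11.    3.   -7.3  -2.3  -0.3  -1.1  -0.    1.3  -1.1   3.1  -1.8]
div -2.0 0 [ 0.5607 -0.3294 -1.0728 -0.0107] 0.74 [-0.3 -2.9  0.9  1.1 -0.5  0.1 -0.4  0.2 -1.   0.6  0.2 -0.8]
div -2.0 1 [ 0.5142 -0.2456 -4.2294 -0.0175] 2.29 [ 3.2 -8.7  2.6 -4.1 -0.7  1.8 -1.6  3.1  0.3  0.8  0.2 -0.4]
```

```bash
cat > mv.py <<'E'
from fit import *
def delta(pos,Rt,o=None):
    o=o or ctrl.observe(); R0=R.from_rotvec(o['ee_rot'])
    d=R0.inv().apply(np.array(pos)-o['position'])/.06
    w=(R0.inv()*Rt).as_rotvec(degrees=True)/8
    print('t',round(o['t'],2),'pos',o['position'].round(4),'F',o['wrist_force'].round(1),'T',o['torque'].round(2),'w',round(o['gripper_width'],4),'\n shift',d.round(3),'turn',w.round(3))
def grasp(C=(.563,-.3305,-1.0788),dx=0,below=.025,back=0.):
    c,s=np.cos(C[2]),np.sin(C[2]); xc=np.array([c,s,0]);yc=np.array([-s,c,0]);Z=np.array([0,0,1.])
    t=.52; u=-np.sin(t)*xc+np.cos(t)*Z; n=np.cos(t)*xc+np.sin(t)*Z
    top=np.array([C[0],C[1],0])-.0445*xc+.128*Z+dx*yc
    return top-u*(below+.019)+u*back, R.from_matrix(np.c_[np.cross(n,-u),n,-u])
E
python3 - <<'E'
from mv import *
p,r=grasp(back=.10); print(p); delta(p,r)
E
```

```text
[ 0.52883452 -0.2667531   0.17659787]
t 0.8 pos [ 0.2821 -0.5857  0.2314] F [-0.1 -0.8 -0.2] T [-0.02  0.05 -0.01] w 0.0852 
 shift [ 6.012 -3.004  0.912] turn [-3.722  0.08  -0.302]
```

>>> servo_tool:
  targets:
    - [0, 0.7, -0.35, 0, -0.4, 0, 0]
    - [0, 1.5, -0.75, 0, -0.9, 0, -0.1]
    - [0, 2.3, -1.15, 0, -1.4, 0, -0.1]
    - [0, 3.1, -1.55, 0, -1.9, 0, -0.2]
    - [0, 3.9, -1.95, 0.1, -2.4, 0, -0.2]
    - [0, 4.7, -2.35, 0.3, -2.9, 0.1, -0.3]
    - [0, 5.4, -2.7, 0.6, -3.4, 0.1, -0.3]
    - [0, 6.0, -3.0, 0.9, -3.72, 0.1, -0.3]

```text
t: 1.8
position: [0.5294, -0.2651, 0.1774]
ee_rot: [2.551, 0.642, 0.177]
wrist_force: [0.1, -1.1, -0.2]
gripper_width: 0.0856
grip_force: 0.0
```

>>> servo_tool:
  targets:
    - [0, 0, 0, 0, 0, 0, 0]
    - [0, 0, 0, 0, 0, 0, 0]

```text
t: 2.05
position: [0.528, -0.2678, 0.1775]
ee_rot: [2.554, 0.64, 0.173]
wrist_force: [0.2, -1.0, -0.4]
gripper_width: 0.0855
grip_force: 0.0
```

```bash
python3 - <<'E'
from mv import *
p,r=grasp(back=.10); delta(p,r)
w=ctrl.get_image('wrist'); s=ctrl.get_image('scene')
np.savez('/tmp/wrist.npz',**{k:w[k] for k in('frame','intrinsics','rvec','tvec')})
a['wrist']=np.load('/tmp/wrist.npz')
Dc=np.array([[-40.2,-90,130.5],[-40.2,90,130.5],[-48.9,90,125.5],[-48.9,-90,125.5],[29.8,-90,9],[29.8,90,9]])/1000
q=proj('wrist',place([.563,-.3305,-1.0788],Dc)); print(q.round(0))
f=np.ascontiguousarray(w['frame'][:,:,::-1])
for i,j in((0,1),(1,2),(2,3),(3,0),(0,4),(1,5)):
    cv2.line(f,tuple(int(z) for z in q[i]),tuple(int(z) for z in q[j]),(0,0,255),1)
cv2.imwrite('pics/w1.png',f)
E
```

```text
t 2.05 pos [ 0.528  -0.2678  0.1775] F [ 0.2 -1.  -0.4] T [ 0.43  0.24 -0.  ] w 0.0855 
 shift [ 0.02  -0.015  0.008] turn [-0.002 -0.013 -0.009]
[[330. 378.]
 [332. 102.]
 [314. 102.]
 [316. 378.]
 [328. 293.]
 [329. 121.]]
```

View pics/w1.png

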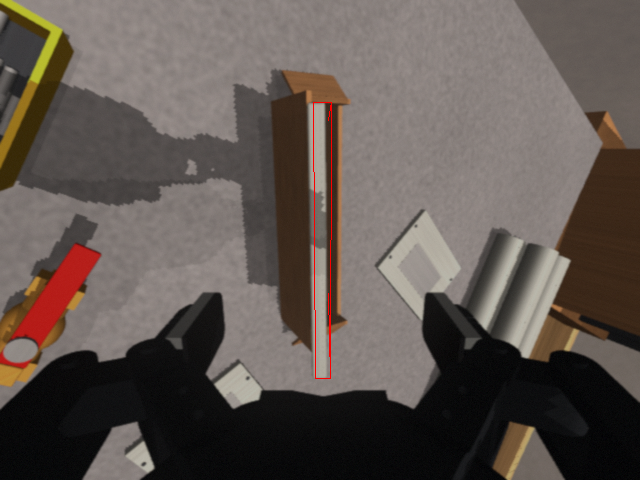

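>>> servo_tool:
  targets:
    - [0, 0, 0, 0.4, 0, 0, 0]
    - [0, 0, 0, 0.8, 0, 0, 0]
    - [0, 0, 0, 1.2, 0, 0, 0]
    - [0, 0.02, -0.03, 1.5, 0, 0, 0]
    - [0, 0.02, -0.03, 1.67, 0, 0, 0]
    - [0, 0.02, -0.03, 1.67, 0, 0, 0]

```text
t: 2.9
position: [0.552, -0.3095, 0.0891]
ee_rot: [2.554, 0.64, 0.173]
wrist_force: [-0.6, 0.6, 0.0]
gripper_width: 0.0855
grip_force: 0.0
```

>>> servo_tool:
  targets:
    - [0.6, 0, 0, 0, 0, 0, 0]
    - [1, 0, 0, 0, 0, 0, 0]
    - [1, 0, 0, 0, 0, 0, 0]
    - [1, 0, 0, 0, 0, 0, 0]
    - [1, 0, 0, 0, 0, 0, 0]
    - [1, 0, 0, 0, 0, 0, 0]
  grip_force: 70

```text
t: 3.65
position: [0.5524, -0.3088, 0.0896]
ee_rot: [2.553, 0.642, 0.174]
wrist_force: [-1.6, 1.5, 3.4]
gripper_width: 0.0093
grip_force: 68.2
```

>>> servo_tool:
  targets:
    - [1, 0, 0.03, -0.1, 0, 0, 0]
    - [1, 0, 0.1, -0.35, 0, 0, 0]
    - [1, 0, 0.18, -0.7, 0, 0, 0]
    - [1, 0, 0.28, -1.1, 0, 0, 0]
    - [1, 0, 0.4, -1.5, 0, 0, 0]
    - [1, 0, 0.6, -2.0, 0, 0, 0]
    - [1, 0, 0.8, -2.4, 0, 0, 0]
    - [1, 0, 0.8, -2.4, 0, 0, 0]

```text
t: 4.65
position: [0.5388, -0.2831, 0.2404]
ee_rot: [2.552, 0.638, 0.179]
wrist_force: [0.1, -0.3, -3.9]
gripper_width: 0.0093
grip_force: 68.2
```

```bash
cat >> mv.py <<'E'
def place_pose(y=0.,x=0.,zbot=.004,below=.025,tray=None):
    T=np.load('/tmp/tray.npy') if tray is None else tray
    c,s=np.cos(T[2]),np.sin(T[2]); X=np.array([c,s,0]);Y=np.array([-s,c,0])
    p=np.array([T[0],T[1],0])+x*X+(y-.005)*Y; p[2]=zbot+.14-below-.019
    return p,R.from_matrix(np.c_[X,-Y,[0,0,-1.]])
E
python3 - <<'E'
from mv import *
p,r=place_pose(y=-.06,zbot=.16); print(p); delta(p,r)
w=ctrl.get_image('wrist'); save(w,'w2.png'); s=ctrl.get_image('scene')
np.savez('/tmp/w2.npz',**{k:w[k] for k in('frame','intrinsics','rvec','tvec')})
o=ctrl.observe();np.savez('/tmp/o2.npz',p=o['position'],r=o['ee_rot'])
E
```

```text
[0.56404939 0.1472261  0.256     ]
t 4.65 pos [ 0.5388 -0.2831  0.2404] F [ 0.1 -0.3 -3.9] T [0.75 0.42 0.01] w 0.0093 
 shift [ 3.759 -5.19  -3.259] turn [ 3.621 -1.12   4.023]
```

View pics/w2.png

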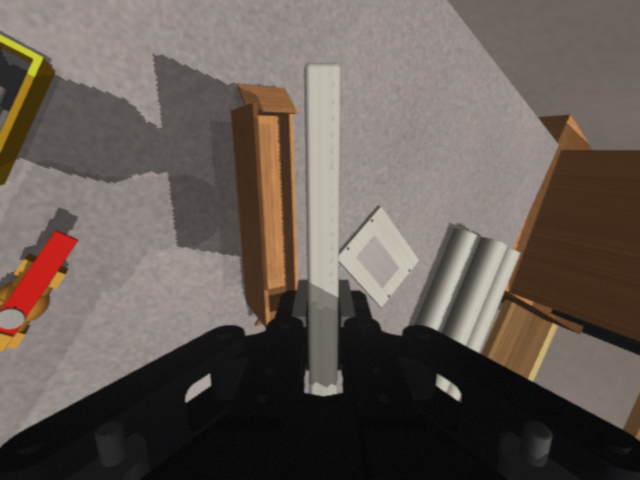

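```bash
python3 - <<'E'
from mv import *
a['w']=np.load('/tmp/w2.npz');o=np.load('/tmp/o2.npz'); Rt=R.from_rotvec(o['r'])
for b in (.039,.044,.049):
  for dx in(-.003,0,.003):
    P=Rt.apply([[.09+dx,-.005,-b],[.09+dx,.005,-b],[-.09+dx,0,-b]])+o['p']
    print(b,dx,proj('w',P).round(0).tolist())
g=cv2.cvtColor(a['w']['frame'],cv2.COLOR_RGB2GRAY)
print(g[50:76,323].tolist()); print(g[375:405,323].tolist()); print(g[120,295:350].tolist())
E
```

```text
0.039 -0.003 [[299.0, 83.0], [333.0, 83.0], [319.0, 533.0]]
0.039 0 [[299.0, 72.0], [333.0, 72.0], [319.0, 528.0]]
0.039 0.003 [[299.0, 61.0], [333.0, 61.0], [319.0, 522.0]]
0.044 -0.003 [[298.0, 80.0], [334.0, 80.0], [319.0, 546.0]]
0.044 0 [[298.0, 68.0], [334.0, 68.0], [319.0, 541.0]]
0.044 0.003 [[297.0, 56.0], [334.0, 56.0], [319.0, 535.0]]
0.049 -0.003 [[297.0, 77.0], [334.0, 77.0], [319.0, 560.0]]
0.049 0 [[296.0, 64.0], [335.0, 64.0], [319.0, 555.0]]
0.049 0.003 [[296.0, 51.0], [335.0, 51.0], [319.0, 549.0]]
[149, 146, 146, 144, 144, 144, 142, 144, 146, 147, 148, 146, 139, 134, 149, 163, 176, 184, 188, 188, 189, 189, 189, 189, 189, 189]
[103, 104, 104, 103, 104, 102, 102, 103, 104, 105, 124, 153, 165, 166, 166, 168, 166, 166, 166, 163, 146, 72, 18, 16, 12, 12, 11, 12, 11, 11]
[142, 142, 142, 143, 142, 140, 142, 143, 139, 122, 102, 108, 126, 148, 170, 179, 182, 185, 186, 187, 186, 186, 184, 183, 183, 183, 185, 185, 187, 187, 188, 189, 187, 186, 184, 183, 179, 175, 177, 183, 187, 189, 185, 183, 166, 151, 151, 152, 148, 145, 146, 147, 145, 143, 146]
```

>>> servo_tool:
  targets:
    - [1, 0.25, -0.35, -0.23, 0.25, -0.1, 0.3]
    - [1, 0.7, -1.0, -0.65, 0.7, -0.2, 0.8]
    - [1, 1.2, -1.7, -1.1, 1.2, -0.4, 1.35]
    - [1, 1.8, -2.45, -1.55, 1.7, -0.55, 1.9]
    - [1, 2.3, -3.2, -2.0, 2.2, -0.7, 2.5]
    - [1, 2.85, -3.9, -2.45, 2.75, -0.85, 3.05]
    - [1, 3.35, -4.6, -2.9, 3.2, -1.0, 3.6]
    - [1, 3.75, -5.2, -3.25, 3.6, -1.1, 4.0]

```text
t: 5.75
position: [0.5618, 0.1494, 0.2511]
ee_rot: [3.138, -0.128, -0.008]
wrist_force: [0.6, 0.5, -2.1]
gripper_width: 0.0091
grip_force: 68.3
```

>>> servo_tool:
  targets:
    - [1, 0, 0, 0, 0, 0, 0]
    - [1, 0, 0, 0, 0, 0, 0]
    - [1, 0, 0, 0, 0, 0, 0]

```text
t: 6.12
position: [0.5621, 0.1455, 0.2522]
ee_rot: [3.135, -0.13, -0.005]
wrist_force: [-0.3, -1.0, -2.6]
gripper_width: 0.0092
grip_force: 68.6
```

```bash
python3 - <<'E'
from mv import *
p,r=place_pose(y=-.06,zbot=.16); print(p); delta(p,r)
ms=[]
for n in('wrist','top','scene'):
    w=ctrl.get_image(n); np.savez('/tmp/%s3.npz'%n,**{k:w[k] for k in('frame','intrinsics','rvec','tvec')})
    a[n]=np.load('/tmp/%s3.npz'%n)
tv=np.load('/tmp/tray.npy')
E_=np.array([[x,0,z] for x in(-97,-73,73,97) for z in (124,8)]+[[-98,-135,120],[98,-135,60],[98,-133,4],[-98,-133,4],[98,0,60],[-98,0,120]])/1000
for n in a:
    q=proj(n,place(tv,E_)); f=np.ascontiguousarray(a[n]['frame'][:,:,::-1])
    if n!='wrist':
        s=3 if n=='top' else 2.4; o=(70,180) if n=='top' else (345,90)
        f=cv2.resize(f[o[1]:o[1]+int(300/s*1.3),o[0]:o[0]+int(400/s*1.3)],None,fx=s,fy=s,interpolation=cv2.INTER_CUBIC)
    else: s=1;o=(0,0)
    for p in q: cv2.drawMarker(f,tuple(int(v) for v in (p-o)*s),(0,0,255),cv2.MARKER_CROSS,8,1)
    ms.append(f[:480])
cv2.imwrite('pics/w3.png',ms[0] if list(a)[0]=='wrist' else dict(zip(a,ms))['wrist'])
d=dict(zip(a,ms)); A,B=d['top'],d['scene']; h=max(len(A),len(B))
pad=lambda x:cv2.copyMakeBorder(x,0,h-len(x),0,0,0)
m=np.hstack([pad(A),pad(B)])[:, :]; print(m.shape); m=cv2.resize(m,(800,int(m.shape[0]*800/m.shape[1])))
W=cv2.resize(d['wrist'],(300,225)); cv2.imwrite('pics/m3.png',np.clip(m*1.4,0,255))
E
```

```text
[0.56404939 0.1472261  0.256     ]
t 6.12 pos [0.5621 0.1455 0.2522] F [-0.3 -1.  -2.6] T [ 0.07  0.03 -0.06] w 0.0092 
 shift [ 0.029 -0.032 -0.063] turn [0.03  0.021 0.016]
(390, 1037, 3)[ WARN:0@6.082] global loadsave.cpp:1063 imwrite_ Unsupported depth image for selected encoder is fallbacked to CV_8U.
```

View pics/w3.png

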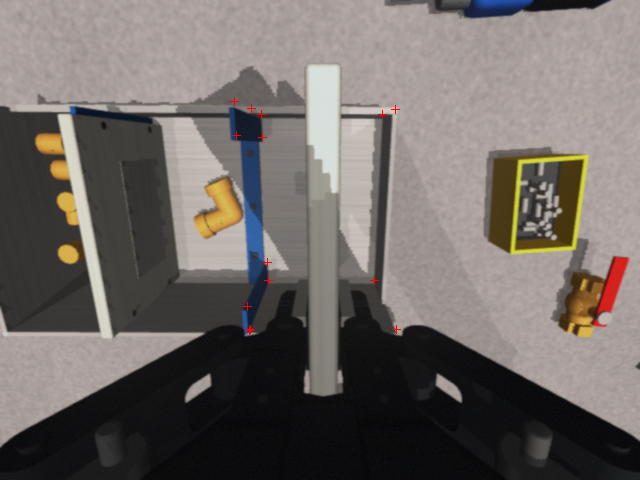

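View pics/m3.png

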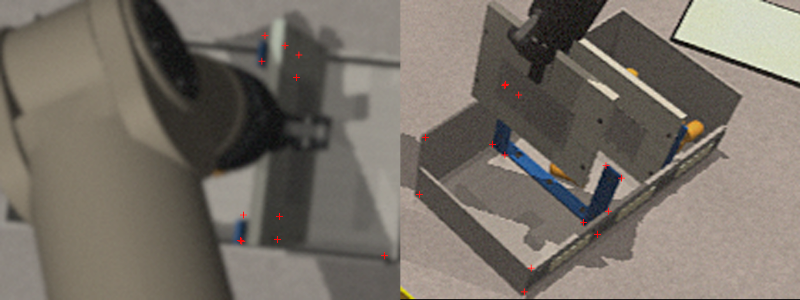

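```bash
python3 - <<'E'
from fit import *
f=np.load('/tmp/wrist3.npz')['frame'][90:340,220:420,::-1]
f=cv2.resize(f,None,fx=2.4,fy=2.4,interpolation=cv2.INTER_CUBIC)
g=cv2.resize(np.load('/tmp/wrist3.npz')['frame'][90:180,220:320,::-1],None,fx=3.2,fy=3.2,interpolation=cv2.INTER_CUBIC)
h=cv2.resize(np.load('/tmp/wrist3.npz')['frame'][250:340,220:320,::-1],None,fx=3.2,fy=3.2,interpolation=cv2.INTER_CUBIC)
r=np.vstack([g,h]); m=np.hstack([f[:576],r]); 
cv2.imwrite('pics/w4.png',np.clip(m*1.5,0,255).astype(np.uint8)); print(m.shape)
E
```

```text
(576, 800, 3)
```

View pics/w4.png

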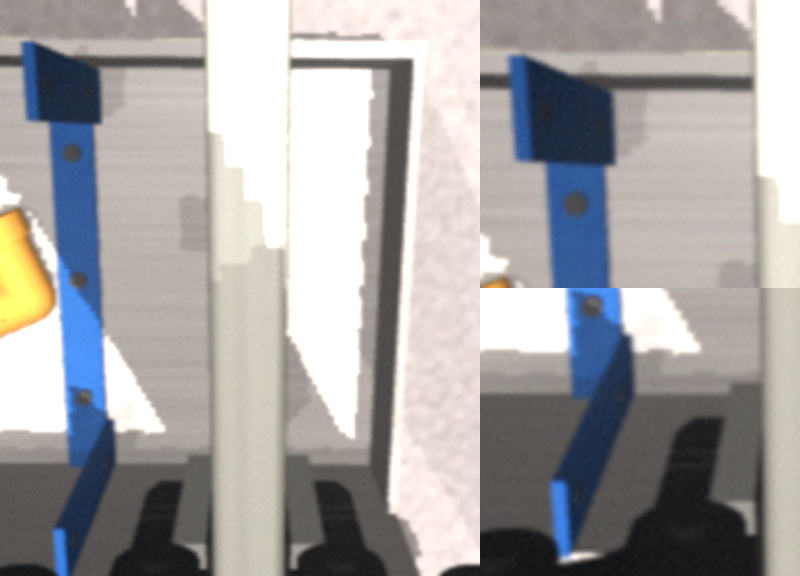

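```bash
cat > f2.py <<'E'
from mv import *
a['wrist']=np.load('/tmp/wrist3.npz')
P=np.array([[97,0,124],[73,0,124],[73,0,6],[97,0,6],[-73,0,124],[-97,0,124],[-73,0,6],[-97,0,6]])/1000
px=[(234.1,107.2),(235.6,140),(262.2,141.6),(261.3,119.7),(247.5,310.9),(248.8,331.9),(266.3,265.3),(267.8,284.4)]
for v0 in([.57,.21,-.08],[.57,.21,-.08,0.]):
    v,e=fit(v0,[('wrist',P,px)]); print(v.round(4),e.round(1).reshape(-1,2).tolist())
    if len(v)==3: np.save('/tmp/tray2.npy',v)
# tool axis yaw check: panel top edge vs tool
E
python3 f2.py
```

```text
[ 0.5656  0.2131 -0.0868] [[-0.2, 0.2], [0.4, 0.5], [-0.0, 0.0], [-0.1, -0.9], [-0.6, -0.3], [-0.4, 2.4], [1.2, -0.4], [0.5, -1.5]]
[ 5.656e-01  2.131e-01 -8.680e-02 -3.000e-04] [[-0.2, 0.3], [0.4, 0.6], [-0.1, 0.1], [-0.1, -0.8], [-0.6, -0.4], [-0.4, 2.3], [1.2, -0.5], [0.5, -1.6]]
```

```bash
python3 - <<'E'
from mv import *
T=np.load('/tmp/tray2.npy')
p,r=place_pose(y=-.04,zbot=.16,tray=T); delta(p,r)
p,r=place_pose(y=-.04,zbot=.014,tray=T); delta(p,r)
E
```

```text
t 6.28 pos [0.5623 0.1463 0.253 ] F [-0.1  0.1 -2.3] T [-0.04 -0.03  0.  ] w 0.009 
 shift [-0.04  -0.363 -0.051] turn [0.022 0.013 0.035]
t 6.28 pos [0.5623 0.1463 0.253 ] F [-0.1  0.1 -2.3] T [-0.04 -0.03  0.  ] w 0.009 
 shift [-0.036 -0.371  2.383] turn [0.022 0.013 0.035]
```

>>> servo_tool:
  targets:
    - [1, -0.04, -0.2, 0, 0.02, 0.01, 0.03]
    - [1, -0.04, -0.37, 0, 0.02, 0.01, 0.03]
    - [1, -0.04, -0.37, 0.4, 0.02, 0.01, 0.03]
    - [1, -0.04, -0.37, 0.9, 0.02, 0.01, 0.03]
    - [1, -0.04, -0.37, 1.4, 0.02, 0.01, 0.03]
    - [1, -0.04, -0.37, 1.9, 0.02, 0.01, 0.03]
    - [1, -0.04, -0.37, 2.25, 0.02, 0.01, 0.03]
    - [1, -0.04, -0.37, 2.38, 0.02, 0.01, 0.03]

```text
t: 7.28
position: [0.5605, 0.1701, 0.1091]
ee_rot: [-3.139, 0.131, 0.004]
wrist_force: [-0.2, 0.5, -1.7]
gripper_width: 0.0088
grip_force: 68.5
```

>>> servo_tool:
  targets:
    - [1, 0, 0, 0, 0, 0, 0]
    - [1, 0, 0, 0.03, 0, 0, 0]
    - [1, 0, 0, 0.06, 0, 0, 0]
    - [1, 0, 0, 0.09, 0, 0, 0]
    - [1, 0, 0, 0.09, 0, 0, 0]

```text
t: 7.9
position: [0.5614, 0.1693, 0.105]
ee_rot: [-3.138, 0.133, 0.0]
wrist_force: [-0.6, -0.3, -3.4]
gripper_width: 0.0087
grip_force: 68.5
```

```bash
python3 - <<'E'
from mv import *
T=np.load('/tmp/tray2.npy')
p,r=place_pose(y=-.04,zbot=.004,tray=T); delta(p,r)
E
```

```text
t 7.9 pos [0.5614 0.1693 0.105 ] F [-0.6 -0.3 -3.4] T [0.   0.01 0.1 ] w 0.0087 
 shift [0.007 0.017 0.083] turn [-0.002  0.002  0.015]
```

>>> servo_tool:
  targets:
    - [1, 0, 0, 0.02, 0, 0, 0]
    - [1, 0, 0, 0.04, 0, 0, 0]
    - [1, 0, 0, 0.05, 0, 0, 0]
    - [1, 0, 0, 0.05, 0, 0, 0]

```text
t: 8.4
position: [0.5614, 0.1694, 0.1019]
ee_rot: [-3.138, 0.133, 0.001]
wrist_force: [-0.0, -0.4, -2.5]
gripper_width: 0.0092
grip_force: 68.5
```

>>> servo_tool:
  targets:
    - [1, 0, 0, 0.01, 0, 0, 0]
    - [1, 0, 0, 0.02, 0, 0, 0]
    - [1, 0, 0, 0.02, 0, 0, 0]

```text
t: 8.78
position: [0.5614, 0.1694, 0.1007]
ee_rot: [-3.138, 0.133, 0.001]
wrist_force: [0.6, -0.1, -2.5]
gripper_width: 0.0093
grip_force: 68.5
```

>>> servo_tool:
  targets:
    - [1, 0, 0, 0.01, 0, 0, 0]
    - [1, 0, 0, 0.02, 0, 0, 0]
    - [1, 0, 0, 0.02, 0, 0, 0]

```text
t: 9.15
position: [0.5615, 0.1695, 0.0999]
ee_rot: [-3.138, 0.133, -0.0]
wrist_force: [-1.0, -0.5, 1.7]
gripper_width: 0.0091
grip_force: 69.0
```

>>> servo_tool:
  targets:
    - [1, 0, 0, 0.01, 0, 0, 0]
    - [1, 0, 0, 0.01, 0, 0, 0]

```text
t: 9.4
position: [0.5616, 0.1696, 0.0999]
ee_rot: [-3.138, 0.133, -0.0]
wrist_force: [-2.4, -0.9, 5.5]
gripper_width: 0.0092
grip_force: 69.8
```

>>> servo_tool:
  targets:
    - [1, 0, 0, 0.01, 0, 0, 0]
    - [1, 0, 0, 0.01, 0, 0, 0]

```text
t: 9.65
position: [0.5615, 0.1696, 0.0999]
ee_rot: [-3.139, 0.133, -0.0]
wrist_force: [-3.6, -1.5, 7.9]
gripper_width: 0.0094
grip_force: 70.3
```

>>> servo_tool:
  targets:
    - [1, 0, 0, -0.025, 0, 0, 0]
    - [1, 0, -0.08, -0.025, 0, 0, 0]
    - [1, 0, -0.18, -0.025, 0, 0, 0]
    - [1, 0, -0.28, -0.025, 0, 0, 0]
    - [1, 0, -0.37, -0.025, 0, 0, 0]
    - [1, 0, -0.45, -0.025, 0, 0, 0]
    - [1, 0, -0.5, -0.025, 0, 0, 0]
    - [1, 0, -0.5, -0.025, 0, 0, 0]

```text
t: 10.65
position: [0.564, 0.1999, 0.0999]
ee_rot: [-3.138, 0.132, 0.0]
wrist_force: [-0.1, -0.7, 2.0]
gripper_width: 0.0097
grip_force: 69.3
```

```bash
python3 - <<'E'
from mv import *
T=np.load('/tmp/tray2.npy')
p,r=place_pose(y=0,zbot=.004,tray=T); delta(p,r)
w=ctrl.get_image('wrist'); np.savez('/tmp/wrist4.npz',**{k:w[k] for k in('frame','intrinsics','rvec','tvec')})
s=ctrl.get_image('scene')
m=np.hstack([cv2.resize(w['frame'][40:340,160:460,::-1],(420,420),interpolation=cv2.INTER_CUBIC),cv2.resize(s['frame'][85:255,350:504,::-1],(380,420),interpolation=cv2.INTER_CUBIC)])
cv2.imwrite('pics/m5.png',np.clip(m*1.4,0,255).astype(np.uint8))
E
```

```text
t 10.65 pos [0.564  0.1999 0.0999] F [-0.1 -0.7  2. ] T [-0.26  0.14  0.05] w 0.0097 
 shift [ 0.009 -0.139 -0.001] turn [-0.008  0.001  0.017]
```

View pics/m5.png

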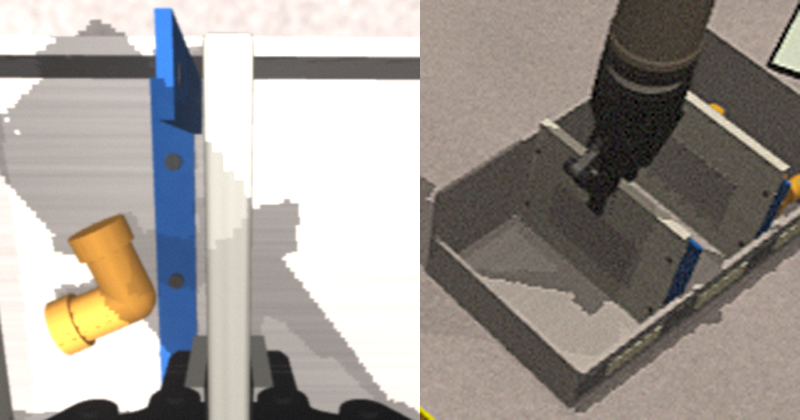

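>>> servo_tool:
  targets:
    - [1, -0.01, -0.03, 0, 0, 0, 0.01]
    - [1, -0.01, -0.06, 0, 0, 0, 0.02]
    - [1, -0.01, -0.08, 0, 0, 0, 0.02]
    - [1, -0.01, -0.09, 0, 0, 0, 0.02]
    - [1, -0.01, -0.1, 0, 0, 0, 0.02]
    - [1, -0.01, -0.1, 0, 0, 0, 0.02]

```text
t: 11.5
position: [0.5639, 0.2051, 0.0999]
ee_rot: [-3.138, 0.138, 0.001]
wrist_force: [-0.8, -2.4, 3.1]
gripper_width: 0.009
grip_force: 69.5
```

>>> servo_tool:
  targets:
    - [1, 0, -0.01, 0, 0, 0, 0]
    - [1, 0, -0.02, 0, 0, 0, 0]
    - [1, 0, -0.02, 0, 0, 0, 0]

```text
t: 11.88
position: [0.564, 0.2067, 0.0999]
ee_rot: [-3.138, 0.137, 0.0]
wrist_force: [0.5, -3.0, 3.9]
gripper_width: 0.009
grip_force: 69.4
```

>>> servo_tool:
  targets:
    - [1, 0, -0.01, 0, 0, 0, 0]
    - [1, 0, -0.02, 0, 0, 0, 0]
    - [1, 0, -0.02, 0, 0, 0, 0]

```text
t: 12.25
position: [0.5641, 0.2078, 0.0999]
ee_rot: [-3.138, 0.137, 0.0]
wrist_force: [0.2, -4.8, 3.6]
gripper_width: 0.009
grip_force: 69.6
```

>>> servo_tool:
  targets:
    - [1, 0, -0.01, 0, 0, 0, 0]
    - [1, 0, -0.01, 0, 0, 0, 0]

```text
t: 12.5
position: [0.5642, 0.2081, 0.0999]
ee_rot: [-3.139, 0.137, 0.0]
wrist_force: [-0.9, -5.3, 4.3]
gripper_width: 0.009
grip_force: 69.6
```

```bash
cat > st.py <<'E'
from mv import *
T=np.load('/tmp/tray2.npy')
p,r=place_pose(y=0,zbot=.004,tray=T); delta(p,r)
E
python3 st.py
```

```text
t 12.5 pos [0.5642 0.2081 0.0999] F [-0.9 -5.3  4.3] T [-1.44  0.26  0.07] w 0.009 
 shift [ 0.017 -0.002 -0.001] turn [-0.     0.002 -0.006]
```

>>> servo_tool:
  targets:
    - [1, 0, -0.01, 0, 0, 0, 0]
    - [1, 0, -0.01, 0, 0, 0, 0]

```text
t: 12.75
position: [0.5641, 0.2082, 0.0999]
ee_rot: [3.138, -0.138, -0.001]
wrist_force: [-1.7, -5.0, 5.3]
gripper_width: 0.0093
grip_force: 69.9
```

```bash
python3 st.py
```

```text
t 12.75 pos [0.5641 0.2082 0.0999] F [-1.7 -5.   5.3] T [-1.52  0.28 -0.03] w 0.0093 
 shift [ 0.017 -0.    -0.001] turn [ 0.004  0.004 -0.01 ]
```

>>> servo_tool:
  targets:
    - [1, 0, 0, -0.015, 0, 0, 0]
    - [1, 0, 0, -0.015, 0, 0, 0]
    - [1, 0, -0.01, -0.015, 0, 0, 0]
    - [1, 0, -0.01, -0.015, 0, 0, 0]

```text
t: 13.25
position: [0.5641, 0.2084, 0.1]
ee_rot: [3.138, -0.139, -0.002]
wrist_force: [0.1, -5.0, -1.6]
gripper_width: 0.0091
grip_force: 69.0
```

```bash
python3 st.py
```

```text
t 13.25 pos [0.5641 0.2084 0.1   ] F [ 0.1 -5.  -1.6] T [-1.19 -0.14 -0.11] w 0.0091 
 shift [ 0.018  0.003 -0.001] turn [ 0.006  0.007 -0.012]
```

>>> servo_tool:
  targets:
    - [1, 0, -0.01, 0, 0, 0, 0]
    - [1, 0, -0.02, 0, 0, 0, 0]
    - [1, 0, -0.02, 0, 0, 0, 0]

```text
t: 13.62
position: [0.5641, 0.2083, 0.0999]
ee_rot: [3.136, -0.139, -0.003]
wrist_force: [0.8, -8.3, -0.2]
gripper_width: 0.0092
grip_force: 69.2
```

```bash
python3 st.py
```

```text
t 13.62 pos [0.5641 0.2083 0.0999] F [ 0.8 -8.3 -0.2] T [-1.6  -0.06 -0.1 ] w 0.0092 
 shift [ 0.018  0.002 -0.001] turn [ 0.02   0.011 -0.015]
```

>>> servo_tool:
  targets:
    - [1, 0, -0.01, 0, 0, 0, 0]
    - [1, 0, -0.01, 0, 0, 0, 0]
    - [1, 0, -0.01, 0, 0, 0, 0]
    - [1, 0, -0.01, 0, 0, 0, 0]

```text
t: 14.12
position: [0.5641, 0.2083, 0.0999]
ee_rot: [3.135, -0.14, -0.003]
wrist_force: [-0.1, -8.7, -0.2]
gripper_width: 0.0092
grip_force: 69.3
```

```bash
python3 st.py
```

```text
t 14.12 pos [0.5641 0.2083 0.0999] F [-0.1 -8.7 -0.2] T [-1.77 -0.07 -0.09] w 0.0092 
 shift [ 0.018  0.002 -0.001] turn [ 0.027  0.012 -0.017]
```

>>> servo_tool:
  targets:
    - [1, 0, -0.008, 0, 0, 0, 0]
    - [1, 0, -0.015, 0, 0, 0, 0]
    - [1, 0, -0.015, 0, 0, 0, 0]
    - [1, 0, -0.015, 0, 0, 0, 0]
    - [1, 0, -0.015, 0, 0, 0, 0]

```text
t: 14.75
position: [0.5641, 0.2083, 0.0999]
ee_rot: [3.133, -0.14, -0.004]
wrist_force: [-0.7, -10.4, 2.8]
gripper_width: 0.0092
grip_force: 69.5
```

```bash
python3 - <<'E'
from mv import *
w=ctrl.get_image('wrist'); s=ctrl.get_image('scene')
F=[]
for i in range(4): F.append(ctrl.observe()['wrist_force']); ctrl.get_image('top')
print(np.round(F,1).tolist(), ctrl.observe()['torque'].round(2))
m=np.hstack([cv2.resize(w['frame'][40:340,160:460,::-1],(420,420),interpolation=cv2.INTER_CUBIC),cv2.resize(s['frame'][85:255,350:504,::-1],(380,420),interpolation=cv2.INTER_CUBIC)])
cv2.imwrite('pics/m6.png',np.clip(m*1.4,0,255).astype(np.uint8))
E
```

```text
[[-0.5, -10.9, 1.5], [-0.8, -9.5, 2.1], [-0.6, -10.4, 1.4], [-1.3, -10.2, 1.3]] [-2.07  0.03 -0.02]
```

View pics/m6.png

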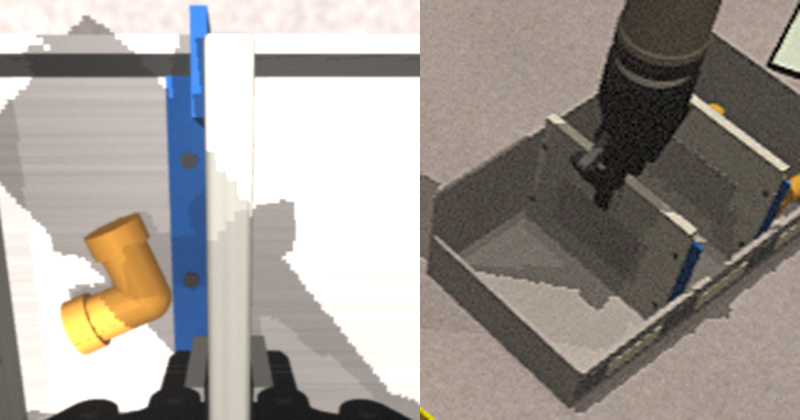

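The picture shows the panel upright and flush against the ears, with its edge touching the front ear at about (205,100) in the left crop. The push is steady at about 10 N and the pressure sits near the middle of the ears.

```bash
python3 -c "
from rig import ctrl; print(ctrl.hand_in())"
```

```text
the job is handed in; nothing more can be done
None
```

The job is handed in: the divider stands upright on the tray floor in the wide bay, roughly centred and flat against both bracket ears, still gripped and pressed at about 10 N.

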